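Hold the top heel block up to the inspection camera

ROBOT

A 6-joint arm with a two-finger parallel gripper is mounted at the origin on a cart in front of the work surface, level with it; the furniture and walls round the work are solid. World frame = base frame: x ahead of the robot, y to its left, z up, the work surface at z = 0. Lengths are in m, angles in rad, forces in N, time in s.
With the tool pointing down it reaches from about 0.25 to 0.775 m from the base axis. Payload 8.9 kg.
Tool frame: the origin (TCP) lies at the very end of the fingers, on their centre line; the grasp point (between the pads) lies 19 mm behind it; z points along the fingers, y is the line along which they close (so a half turn about z gives the same grasp; the last joint's range is limited). The gripper opens to 85 mm and grips with 20 to 120 N. Pads are 22 mm wide; open, the fingers measure 114 mm over their backs; the gripper's body (76 mm by 85 mm) begins 54 mm behind the grasp point. The pads swing forward as they close: fully open they stand 13 mm farther back than shut.
Start: joints at [-1.377, 0.291, -0.153, 1.127, 0, 1.431], TCP at [0.172, -0.496, 0.231] pointing down, gripper open.
Joint ranges: [-2.52, 2.52], [-0.91, 1.74], [-1.3, 1.37], [-1.96, 2.02], [-1.52, 1.47], [-3.14, 3.14]. Speed limits (rad/s): [2.22, 2.22, 2.79, 3.14, 3.14, 3.14].

INTERFACE

Orientations are given as a unit quaternion [x, y, z, w].
In Python, from station import robot, viewer, finder gives the robot as it stands.
- The arm moves only by the shell command python3 -m inch 'ROWS'. ROWS is JSON, a list that holds one entry, the list of rows, each a list of 7 numbers: the turn, a rotation vector about the world's x, y, z normalised to -1 to 1, where 1 is 90 degrees, then the shift along the world's x, y, z normalised to -1 to 1, where 1 is 0.3 m, then the opening, from 0 (shut) to 1 (fully open). A call has 1 to 20 rows; each row is the pose to reach, as a shift and turn from the pose commanded when the call began; what a row does not reach only later rows make up. A row lasts 1/10 s, in which the tool goes at most 50 mm and 8.59 degrees, less where a joint would pass 70% of its speed; a pose out of reach is approached as far as the arm can. A call with a number of a shift or a turn outside -1 to 1 is refused whole. A call with a gripper value outside its range is refused whole. The fingers move at their own pace and stop on an object; the grip force is fixed at half the most. Time passes only in rows, so rows that repeat a pose let the fingers close. It gives the time, the measured TCP pose, the force, the opening and the grip force at its end, in the units of the state.
- robot.get_obs(): the state, without advancing time (a new reading comes with each control period).
- viewer.read_camera(name): name is "scene" or "side" or "wrist"; returns the picture (480x640x3 uint8, blue, green, red); there is no depth.
- viewer.camera_params(name): a dict with "vertical_fov" (degrees; the focal length in pixels is half the picture's height over the tangent of half this angle, whatever the lens; pixels are square), "cx", "cy" (the principal point, pixels), "R" (3x3) and "t" (3): a world point X has camera coordinates R X + t; the wrist camera has in their place "T_tool_cam" (4x4, takes a point from camera to tool coordinates, whose origin is the TCP and whose axes are the flange's). Camera axes: x right, y down, z forward; pixel columns grow to the right and rows downward; lengths in m; the calibration is good to about 2 mm. A picture is of the moment at which its call begins: read the wrist's pose just before it. camera_params takes no time and is no camera call.
- robot.hand_in(): hands the job in; it is judged then, once.
Trained networks look in the newest picture that a camera, given by its name, has taken for a name from the list of things; names that differ only in an ending like _2 or _b are one class to them, and where a whole thing is asked for, a point or a joint stands for the part that bears it (a point fixed in the world has none). Each returns a list of dicts, best first, with "conf" (0 to 1); they miss things now and then, are a little off and sometimes report something else, mostly with a low value. They report only what shows in the picture. A call takes as long as a camera call. They do not tell look-alikes from the thing itself.
- finder.regions_of(camera, label): "region" (480x640 bool, what is visible of it) and "bbox" ([centre column, centre row, width, height] in pixels, round what is visible of it).
The state is a dict: "t": time; "joint_positions": joint angles; "dq": joint speeds; "joint_torque": joint torques, N m; "tcp_pos": TCP position; "tool_rot": TCP orientation; "contact_force": force on the tool from outside, world axes, zero at the start; "ft_torque": the same for the moment, N m; "finger_gap": opening from 0.0 (shut) to 1.0 (fully open); "finger_force": force on a finger pad.
Only numpy, scipy, OpenCV 4.12 (cv2) and the standard library are available. Lean on these libraries where they do the work, as an engineer would, in place of code of your own. Each camera call takes 0.05 s, during which the arm holds its last target. There are 200 camera calls.

TASK

Take only the top heel block off the pile and hold it up in the air to the inspection camera: flat front face turned to the lens and square to its tilted line of sight, centred in view, about 12 cm from the glass, the block's top side towards the camera's own up. Leave the other two blocks and everything else where they are, do not touch the camera, and finish while still holding the block steady there.

Things in the scene. Friction and masses are not known exactly. Their poses are not given: they have to be found in the camera images.
- heel_top: Top one of a pile of three black leather heel blocks. Outline a D, 68x68 mm, 21 mm thick, 0.09 kg. Origin: centre of its underside, z up. Flat front face (straight side of the D) at x = -34 mm, looking along its own -x; rounded back at x = +34 mm; sides at y = +-34 mm, parallel from x = -34 to -2 mm, then curving in. As it lies, the flat face looks roughly away from the robot.
- heel_face (a point): Middle of the flat front face of the top heel block, half way up its thickness: at (-34, 0, 10.5) mm in the block's frame; same axes as the block.
- heel_mid: The middle heel block of the pile, loose, same shape as the top one; the top one rests on it, laid on with up to 2 mm shift and 6 degrees turn.
- heel_low: The lowest heel block of the pile, loose, same shape, flat on the board.
- board: Pale wooden board under the pile, fixed, 120x110x8 mm; origin at the centre of its underside.
- lens (a point): Centre of the inspection camera's front glass. Camera: blue box head 50x44x44 mm, lens barrel, round white ring light 62 mm across at the front. It looks out along this point's -x, roughly towards the robot and 14 to 32 degrees down; z is the camera's own up, square to its line of sight; y is across. The glass is 0.22 to 0.26 m above the work surface.
- camera_stand: Fixed stand of the inspection camera, with its head: dark steel foot plate 110x100x12 mm (x = -45 to +65 mm of this origin, which is at the underside), 16 mm steel post at x = +40 mm, 312 mm high. The head's tilt axis is 275 mm above the origin, the glass 68 mm in front of that axis. The camera looks out over the -x side.
- wax_tin: Bystander, loose, to be left alone: yellow-green shoe wax tin, 73 mm across, 22 mm high; origin at the centre of its underside.
- pale_brush: Bystander, loose, to be left alone: pale wooden shoe brush, 46x130x56 mm; origin at the centre of its underside.
- thread_spool: Bystander, loose, to be left alone: wooden spool with white thread, 44 mm across, 50 mm high, standing; origin at the centre of its underside.
- dark_brush: Bystander, loose, to be left alone: dark wooden shoe brush, 53x165x56 mm; origin at the centre of its underside.
- dye_bottle: Bystander, loose, to be left alone: brown dye bottle with a grey cap, 42 mm across, 92 mm high, standing; origin at the centre of its underside.
There are look-alikes about, which are no part of the job. Leave any purple look-alike of the heel_top alone. What is shaped like the heel_mid but red is not meant.

How it is judged:
On the way:
1. the top block is lifted in the fingers clear of the pile, the middle block staying below (z of heel_top in the frame of heel_mid above 0.05 m and contact force between heel_top and the fingers above 1 N and height (world z) of heel_mid below 0.045 m), for 0.2 s.
At the end, for the whole second after the job is handed in: Fingers hold the top block at rest, flat face towards the lens: its middle 95-145 mm from the glass, within 20 mm of the line of sight, square within 12 degrees, top side up; lower blocks within 20 mm, bystanders within 30 mm of their start; camera unmoved (10 mm), untouched (x of heel_face in the frame of lens between -0.145 and -0.095 m and x of heel_top in the frame of lens below -0.118 m and y of heel_face in the frame of lens between -0.02 and 0.02 m and z of heel_face in the frame of lens between -0.02 and 0.02 m and angle between the x axis of heel_top and the x axis of lens, either way round below 0.21 rad and angle between the z axis of heel_top and the z axis of lens, either way round below 0.21 rad and angle between heel_top's own z axis and vertical below 0.9 rad and height (world z) of heel_face above 0.12 m and contact force between heel_top and the fingers above 1 N and contact force between heel_top and camera_stand below 0.1 N and linear speed of heel_top below 0.03 m/s and angular speed of heel_top below 0.2 rad/s and distance of each of heel_mid, heel_low from where it was at the start of the episode below 0.02 m and distance of lens from where it was at the start of the episode below 0.01 m and distance of each of wax_tin, pale_brush, thread_spool, dark_brush, dye_bottle from where it was at the start of the episode below 0.03 m); the arm keeps its last pose, push and grip.
It fails at once if the camera or its stand is touched (contact force between camera_stand and the arm above 1 N or contact force between camera_stand and the fingers above 1 N or contact force between camera_stand and heel_top above 1 N or distance of lens from where it was at the start of the episode above 0.01 m).
It fails at once if one of the two lower blocks is carried off or shoved (20 mm) (distance of any of heel_mid, heel_low from where it was at the start of the episode above 0.02 m).
It fails at once if a bystander is disturbed (30 mm) (distance of any of wax_tin, pale_brush, thread_spool, dark_brush, dye_bottle from where it was at the start of the episode above 0.03 m).
It also fails if it takes over 32 s, if anything falls off the work surface, if the arm or the gripper's body presses on something with over 40 N, if the wrist force passes 120 N, or if a joint passes its speed limit or range.

## Working session

There is one attempt and no reset: what is moved stays moved. The work goes in short steps, Python scripts to look and compute and a shell command to move; the robot and the scene stay as the last step left them, time stands still between calls to the robot, and variables do not carry over. Pictures are saved under pics/ and viewed, at most 10 in all, crops included, and the job is handed in when it is done.

```bash
ls; mkdir -p pics; python3 - <<'E'
from station import robot, viewer, finder
import cv2, numpy as np
o=robot.get_obs(); print({k:np.round(v,3).tolist() for k,v in o.items()})
for c in ("scene","side"):
    im=viewer.read_camera(c); cv2.imwrite(f"pics/{c}0.png",im)
    p=viewer.camera_params(c); print(c,{k:np.round(v,3).tolist() for k,v in p.items()})
    for l in ("heel_top","heel_mid","board","lens","camera_stand","wax_tin","pale_brush","thread_spool","dark_brush","dye_bottle"):
        print(l,[(np.round(r["bbox"]).astype(int).tolist(),round(r["conf"],2),int(r["region"].sum())) for r in finder.regions_of(c,l)][:4])
print(viewer.camera_params("wrist"))
E
```

```text
pics
{'t': 0.0, 'joint_positions': [-1.377, 0.291, -0.154, 1.127, 0.0, 1.432], 'dq': [0.001, -0.0, -0.0, 0.001, 0.001, 0.001], 'joint_torque': [0.0, -53.713, 33.138, 0.016, -0.0, -0.0], 'tcp_pos': [0.171, -0.496, 0.231], 'tool_rot': [0.986, 0.166, -0.0, -0.001], 'contact_force': [0.233, -0.458, 0.093], 'ft_torque': [0.049, -0.04, 0.041], 'finger_force': 0.0, 'finger_gap': 1.003}
scene {'vertical_fov': 43.846, 'cx': 319.168, 'cy': 239.42, 'R': [[0.895, -0.446, -0.024], [-0.201, -0.355, -0.913], [0.398, 0.822, -0.407]], 't': [-0.483, 0.249, 1.222]}
heel_top [([263, 315, 27, 22], 0.84, 336), ([324, 277, 37, 26], 0.69, 596), ([275, 275, 30, 20], 0.63, 502)]
heel_mid [([386, 371, 39, 32], 0.94, 996), ([326, 291, 36, 16], 0.85, 278)]
board [([322, 304, 67, 25], 0.56, 673)]
lens [([464, 244, 52, 44], 0.91, 1235)]
camera_stand [([475, 301, 74, 164], 0.87, 4689)]
wax_tin [([300, 348, 38, 27], 0.92, 830), ([370, 322, 47, 42], 0.49, 1322), ([325, 293, 36, 14], 0.34, 278), ([324, 277, 36, 21], 0.3, 575)]
pale_brush [([369, 322, 42, 42], 0.88, 1293)]
thread_spool [([464, 244, 48, 42], 0.71, 1296)
[... 742 characters left out ...]
), ([317, 294, 25, 7], 0.74, 101), ([318, 282, 28, 22], 0.26, 475)]
dark_brush [([302, 382, 79, 40], 0.78, 1975), ([321, 283, 29, 24], 0.73, 492), ([318, 297, 46, 32], 0.31, 659)]
dye_bottle [([359, 224, 12, 30], 0.58, 283), ([316, 292, 26, 14], 0.42, 175)]
{'vertical_fov': 59.999343696962995, 'cx': 317.3194526941935, 'cy': 229.5235118733258, 'T_tool_cam': array([[ 9.96768771e-05, -9.56130415e-01, -2.92941325e-01,
         7.52081170e-02],
       [ 9.99999976e-01,  3.88242463e-05,  2.13543897e-04,
         2.89046059e-04],
       [-1.92802588e-04, -2.92941340e-01,  9.56130396e-01,
        -1.42128168e-01],
       [ 0.00000000e+00,  0.00000000e+00,  0.00000000e+00,
         1.00000000e+00]])}
```

```bash
python3 - <<'E'
import cv2, numpy as np
a=cv2.imread("pics/scene0.png")[190:430,210:530]; b=cv2.imread("pics/side0.png")[130:410,200:440]
cv2.imwrite("pics/scene0c.png",cv2.resize(a,(800,600),interpolation=cv2.INTER_CUBIC))
cv2.imwrite("pics/side0c.png",cv2.resize(b,None,fx=2.14,fy=2.14,interpolation=cv2.INTER_CUBIC))
E
```

```text
(no output)
```

View pics/scene0c.png

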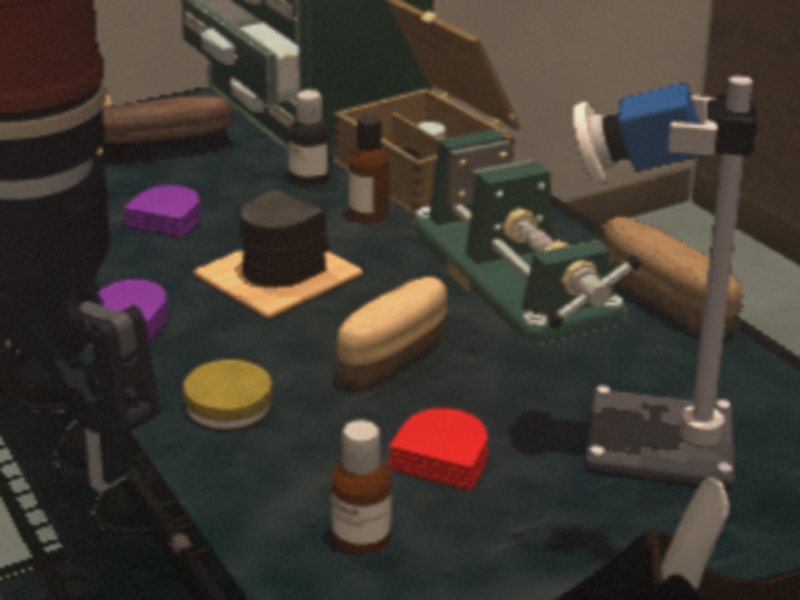

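View pics/side0c.png

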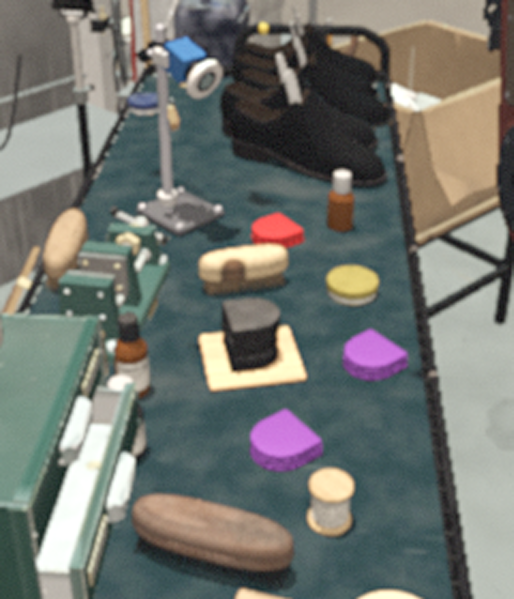

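The black pile is the only black one: scene (324,284), side (318,288), on the pale board. The look-alikes are purple (scene (263,315) and (275,275)) and red (386,371), and I'll leave those alone. The inspection camera is at scene (464,244), side (288,162). Next I'll triangulate.

```bash
cat > h.py <<'E'
import numpy as np, cv2
from scipy.spatial.transform import Rotation as Ro
def cam(viewer,c,obs=None):
    p=viewer.camera_params(c); f=240/np.tan(np.radians(p["vertical_fov"]/2))
    K=np.array([[f,0,p["cx"]],[0,f,p["cy"]],[0,0,1]])
    if "R" in p: return K,np.array(p["R"]),np.array(p["t"])
    T=np.eye(4);T[:3,:3]=Ro.from_quat(obs["tool_rot"]).as_matrix();T[:3,3]=obs["tcp_pos"]
    W=np.linalg.inv(T@p["T_tool_cam"]); return K,W[:3,:3],W[:3,3]
def proj(C,X):
    K,R,t=C; q=(K@(R@np.atleast_2d(X).T+t[:,None])).T; return q[:,:2]/q[:,2:]
def ray(C,uv):
    K,R,t=C; return -R.T@t, R.T@np.linalg.inv(K)@np.array([uv[0],uv[1],1.])
def onz(C,uv,z):
    o,d=ray(C,uv); return o+d*(z-o[2])/d[2]
def tri(Ca,a,Cb,b):
    P=lambda C:C[0]@np.c_[C[1],C[2]]
    X=cv2.triangulatePoints(P(Ca),P(Cb),np.float64(a),np.float64(b)).ravel(); return X[:3]/X[3]
E
python3 - <<'E'
from station import viewer
from h import *
S=cam(viewer,"scene");D=cam(viewer,"side")
r=lambda x:np.round(x,3).tolist()
# scene crop scale 2.5 offset 210,190 ; side crop 2.14 offset 200,130
s=lambda u,v:(210+u/2.5,190+v/2.5); d=lambda u,v:(200+u/2.14,130+v/2.14)
print("head",r(tri(S,(464,244),D,(288,162))))
print("ring",r(tri(S,s(590,141),D,d(205,77))))
print("posttop",r(tri(S,s(740,80),D,d(157,30))))
for n,p in dict(L=(590,470),F=(725,475),B=(730,400),A=(602,390),post=(704,425)).items(): print("plate s",n,r(onz(S,s(*p),.012)))
for n,p in dict(L=(183,230),F=(222,211),B=(183,193),A=(138,207),post=(168,198)).items(): print("plate d",n,r(onz(D,d(*p),.012)))
for n,p in dict(L=(195,270),N=(268,312),R=(361,268)).items(): print("board s",n,r(onz(S,s(*p),.008)))
for n,p in dict(NL=(208,387),NR=(306,380),FR=(293,327),FL=(198,335)).items(): print("board d",n,r(onz(D,d(*p),.008)))
for n,p in dict(L=(242,212),N=(290,227),R=(325,208),T=(275,192)).items(): print("top s",n,r(onz(S,s(*p),.071)))
for n,p in dict(NL=(230,340),NR=(275,336),FR=(278,303),FL=(222,303)).items(): print("top d",n,r(onz(D,d(*p),.071)))
for n,p in dict(brushA=(340,345),brushB=(445,290)).items(): print(n,r(onz(S,s(*p),.03)))
E
```

```text
head [0.658, -0.365, 0.261]
ring [0.631, -0.348, 0.255]
posttop [0.711, -0.407, 0.307]
plate s L [0.604, -0.408, 0.012]
plate s F [0.689, -0.46, 0.012]
plate s B [0.759, -0.388, 0.012]
plate s A [0.678, -0.328, 0.012]
plate s post [0.718, -0.404, 0.012]
plate d L [0.669, -0.318, 0.012]
plate d F [0.614, -0.385, 0.012]
plate d B [0.686, -0.444, 0.012]
plate d A [0.753, -0.389, 0.012]
plate d post [0.709, -0.424, 0.012]
board s L [0.468, 0.021, 0.008]
board s N [0.495, -0.081, 0.008]
board s R [0.608, -0.052, 0.008]
board d NL [0.586, 0.059, 0.008]
board d NR [0.467, 0.037, 0.008]
board d FR [0.487, -0.074, 0.008]
board d FL [0.611, -0.047, 0.008]
top s L [0.508, -0.003, 0.071]
top s N [0.534, -0.051, 0.071]
top s R [0.58, -0.033, 0.071]
top s T [0.554, 0.019, 0.071]
top d NL [0.56, 0.047, 0.071]
top d NR [0.506, 0.035, 0.071]
top d FR [0.506, -0.036, 0.071]
top d FL [0.577, -0.031, 0.071]
brushA [0.509, -0.191, 0.03]
brushB [0.635, -0.156, 0.03]
```

```bash
python3 -m inch '[[[0,0,0.89,0.6,0.8333,0.2,1],[0,0,0.89,0.6,0.8333,0.2,1],[0,0,0.89,0.6,0.8333,0.2,1],[0,0,0.89,0.6,0.8333,0.2,1],[0,0,0.89,0.6,0.8333,0.2,1],[0,0,0.89,0.6,0.8333,0.2,1],[0,0,0.89,0.6,0.8333,0.2,1],[0,0,0.89,0.6,0.8333,0.2,1],[0,0,0.89,0.6,0.8333,0.2,1],[0,0,0.89,0.6,0.8333,0.2,1],[0,0,0.89,0.6,0.8333,0.2,1],[0,0,0.89,0.6,0.8333,0.2,1]]]'
```

```text
t: 2.3
tcp_pos: [0.3515, -0.2462, 0.2913]
tool_rot: [0.649, 0.761, -0.0, 0.0]
contact_force: [0.5, -0.7, 0.4]
finger_gap: 1.001
finger_force: 0.0
```

```bash
python3 -m inch '[[[0,0,0.9,0.6,0.8,-0.2,1],[0,0,0.9,0.6,0.8,-0.2,1],[0,0,0.9,0.6,0.8,-0.2,1],[0,0,0.9,0.6,0.8,-0.2,1],[0,0,0.9,0.6,0.8,-0.2,1],[0,0,0.9,0.6,0.8,-0.2,1],[0,0,0.9,0.6,0.8,-0.2,1],[0,0,0.9,0.6,0.8,-0.2,1],[0,0,0.9,0.6,0.8,-0.2,1],[0,0,0.9,0.6,0.8,-0.2,1],[0,0,0.9,0.6,0.8,-0.2,1],[0,0,0.9,0.6,0.8,-0.2,1]]]'
python3 - <<'E'
from station import robot, viewer, finder
from h import *
o=robot.get_obs(); print(o["joint_positions"],o["tcp_pos"],o["tool_rot"])
im=viewer.read_camera("wrist"); cv2.imwrite("pics/w1.png",im)
C=cam(viewer,"wrist",o)
for l in ("heel_top","heel_mid","board"):
    for r in finder.regions_of("wrist",l)[:4]:
        print(l,np.round(r["bbox"]),round(r["conf"],2),r["region"].sum()); 
    
E
```

```text
t: 3.5
tcp_pos: [0.5315, -0.0063, 0.2313]
tool_rot: [0.0, 1.0, 0.0, -0.0]
contact_force: [0.9, -0.2, 0.5]
finger_gap: 0.999
finger_force: 0.0
[-1.49436555e-01  3.03225445e-01 -1.36014639e-01  1.13163966e+00
  3.41689716e-06 -1.49193196e-01] [ 0.53150593 -0.00630024  0.23125454] [ 1.21679448e-04  9.99999992e-01  7.89381485e-06 -4.09888834e-05]
heel_top [496. 142. 101.  98.] 0.93 6456
heel_top [299.  30. 101.  61.] 0.93 4675
heel_top [312. 217.  96. 101.] 0.56 6782
heel_mid [311. 166.  25.   5.] 0.64 27
heel_mid [  4. 192.   8.  36.] 0.58 170
heel_mid [317. 173.  55.  25.] 0.46 226
heel_mid [309. 196. 145. 149.] 0.41 8486
board [308. 194. 145. 154.] 0.72 8629
board [314. 217.  98. 100.] 0.27 7024
```

View pics/w1.png

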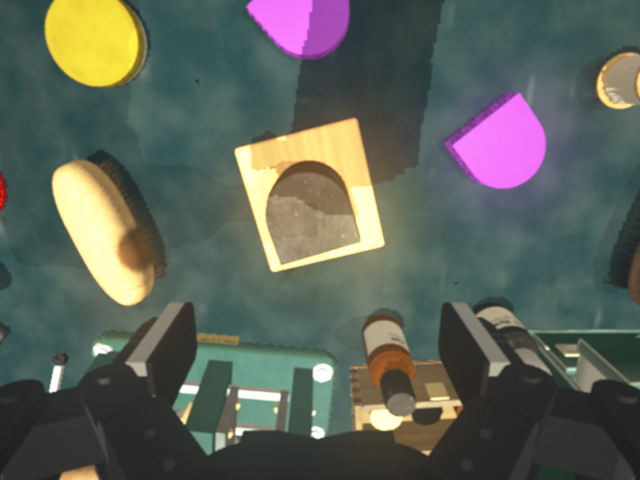

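```bash
python3 - <<'E'
import cv2, numpy as np
im=cv2.imread("pics/w1.png")[150:280,240:390]
im=np.clip((im.astype(float)/255)**.6*255*1.1,0,255).astype(np.uint8)
cv2.imwrite("pics/w1c.png",cv2.resize(im,None,fx=4.6,fy=4.6,interpolation=cv2.INTER_CUBIC))
E
```

```text
(no output)
```

View pics/w1c.png

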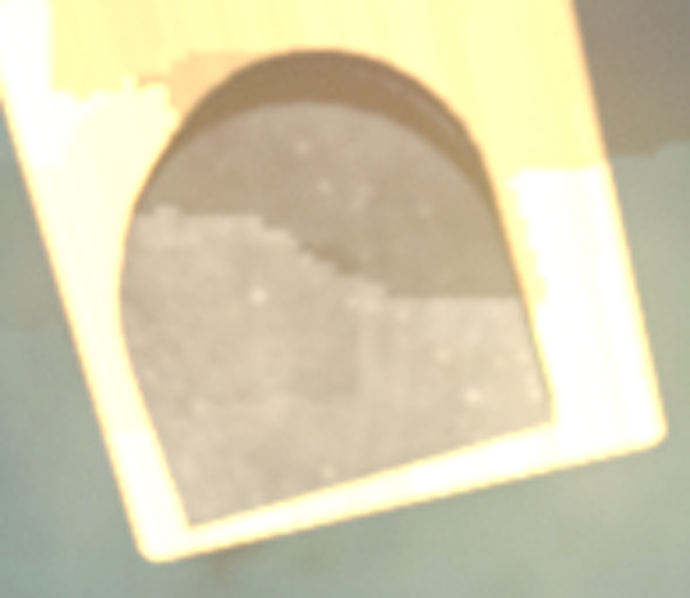

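The crop confirms the black pile on the board. The flat edge of the top block runs between crop (188,527) and (553,422), and the rounded back faces the robot. Now I'll work out the block pose and fit the inspection camera from both fixed views.

```bash
python3 - <<'E'
from station import robot, viewer, finder
from h import *
from scipy.optimize import least_squares
o=robot.get_obs(); W=cam(viewer,"wrist",o); r=lambda x:np.round(x,4).tolist()
g=lambda u,v:onz(W,(240+u/4.6-.4,150+v/4.6-.4),.071)
A,B=g(188,527),g(553,422); L=g(122,300); R=g(497,210); P=g(300,101)
print(r(A),r(B),"len",np.linalg.norm(A-B))
e=(B-A)/np.linalg.norm(B-A); n=np.array([-e[1],e[0],0]); n*=np.sign(n@(P-A)); 
print("face yaw(-x) deg",np.degrees(np.arctan2(-n[1],-n[0])),"depth",n@(P-A),"L along e",e@(L-A),"R",e@(R-A))
M=(A+B)/2; print("centre",r(M+.034*n),"grip",r(M+.018*n))
# sides slope
for q,p in ((L,A),(R,B)): d=(p-q); print("side yaw",np.degrees(np.arctan2(d[1],d[0])))
# lens fit: stand x,y,yaw,tilt
S=cam(viewer,"scene");D=cam(viewer,"side")
s=lambda u,v:(210+u/2.5-.4,190+v/2.5-.4); d=lambda u,v:(200+u/2.14-.4,130+v/2.14-.4)
# blue mask centroid & ring in full images
for c in("scene","side"):
    im=cv2.imread(f"pics/{c}0.png"); h=cv2.cvtColor(im,cv2.COLOR_BGR2HSV)
    x0,y0,x1,y1=(430,210,520,270) if c=="scene" else (270,140,310,180)
    m=cv2.inRange(h[y0:y1,x0:x1],(100,120,40),(125,255,255)); cs,_=cv2.findContours(m,0,2); k=max(cs,key=cv2.contourArea).reshape(-1,2)+[x0,y0]
    print(c,"blue",len(k),k.min(0),k.max(0),cv2.approxPolyDP(k.astype(np.int32),2,True).reshape(-1,2).tolist())
a=cv2.imread("pics/scene0.png")[215:270,430:515]; b=cv2.imread("pics/side0.png")[140:185,265:315]
cv2.imwrite("pics/heads.png",np.hstack([cv2.resize(a,(510,330),interpolation=cv2.INTER_CUBIC),cv2.resize(b,(290,261),interpolation=cv2.INTER_CUBIC)[:330] if 0 else cv2.copyMakeBorder(cv2.resize(b,(290,261),interpolation=cv2.INTER_CUBIC),0,69,0,0,0)]))
E
```

```text
[0.5784, -0.0351, 0.071] [0.5595, 0.0262, 0.071] len 0.06421088668807227
face yaw(-x) deg 17.12695522119478 depth 0.06359375064726841 L along e 0.0023403099175397374 R 0.06510978984460737
centre [0.5364, -0.0145, 0.071] grip [0.5517, -0.0098, 0.071]
side yaw 13.8583384995709
side yaw 15.75251180602579
scene blue 35 [458 224] [486 238] [[484, 224], [460, 229], [458, 238], [483, 232], [486, 237]]
side blue 34 [277 147] [296 167] [[287, 147], [277, 150], [282, 167], [286, 166], [289, 158], [296, 156]]
```

View pics/heads.png

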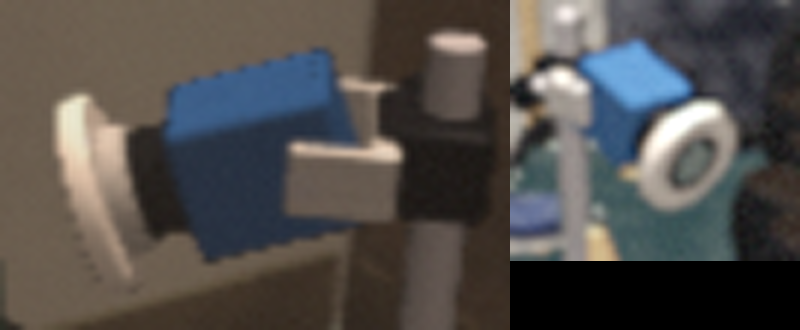

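```bash
cat > lens.py <<'E'
from station import viewer
from h import *
from scipy.optimize import least_squares
S=cam(viewer,"scene");D=cam(viewer,"side")
s=lambda u,v:(210+u/2.5-.4,190+v/2.5-.4); d=lambda u,v:(200+u/2.14-.4,130+v/2.14-.4)
hs=lambda u,v:(430+u/6-.4,215+v/6-.4); hd=lambda u,v:(265+(u-510)/5.8-.4,140+v/5.8-.4)
# (frame, cam, pixel, point) ; head pts in lens frame, 'b' shift for box
H=[(S,hs(97,192),(0,0,0),0),(D,hd(688,155),(0,0,0),0)]
for p,q in (((168,92),(0,22,22)),((330,50),(50,22,22)),((340,103),(50,-22,22)),((166,137),(0,-22,22)),((208,260),(0,-22,-22)),((360,225),(50,-22,-22))): H.append((S,hs(*p),q,1))
for p,q in (((632,110),(0,22,22)),((693,92),(0,-22,22)),((580,65),(50,22,22)),((643,40),(50,-22,22))): H.append((D,hd(*p),q,1))
Q=[(S,hs(457,42),(40,0,312)),(D,d(157,30),(40,0,312))]
for p,q in (((590,462),(-45,-50,12)),((725,475),(65,-50,12)),((732,402),(65,50,12)),((602,388),(-45,50,12))): Q.append((S,s(*p),q))
for p,q in (((183,230),(-45,50,12)),((222,211),(-45,-50,12)),((183,193),(65,-50,12)),((138,207),(65,50,12))): Q.append((D,d(*p),q))
def pose(p):
    x,y,yaw,tilt,b,x0=p; Rz=Ro.from_euler("z",yaw).as_matrix(); RL=Rz@Ro.from_euler("y",-tilt).as_matrix()
    o=np.array([x,y,0]); return Rz,o,RL,o+Rz@[x0,0,.275]-RL@[.068,0,0]
def res(p):
    Rz,o,RL,g=pose(p); e=[]
    for C,uv,q,k in H: e.append(proj(C,g+RL@(np.array(q)/1e3+[k*p[4],0,0]))[0]-uv)
    for C,uv,q in Q: e.append(.6*(proj(C,o+Rz@(np.array(q)/1e3))[0]-uv))
    return np.r_[np.ravel(e),(p[5])/.002,(p[4]-.022)/.02]
f=least_squares(res,[.68,-.39,-.63,.4,.03,0],loss="soft_l1")
if __name__=="__main__":
    print("x,y,yaw,tilt,b,x0",np.round(f.x[:2],4),np.degrees(f.x[2:4]),f.x[4:]); print(np.round(res(f.x)[:-2].reshape(-1,2),1).tolist())
    print("sd",np.sqrt(np.diag(np.linalg.inv(f.jac.T@f.jac))))
    Rz,o,RL,g=pose(f.x); print("lens",g,"face tgt",g-.12*RL[:,0]); print(RL)
E
python3 lens.py; python3 - <<'E'
from station import robot,viewer
from h import *
o=robot.get_obs(); W=cam(viewer,"wrist",o)
b=[onz(W,p,.008) for p in ((235,149),(358,118),(384.5,245),(273,272))]
print([np.linalg.norm(b[i]-b[i-1]).round(4) for i in range(4)], np.mean(b,0))
E
```

```text
x,y,yaw,tilt,b,x0 [ 0.6784 -0.3858] [-40.70140025  19.29633347] [0.02707492 0.00324056]
[[-0.2, 0.4], [0.2, 0.5], [-0.1, -1.8], [0.4, -1.3], [-1.2, -0.7], [-0.8, 0.3], [-1.0, 1.7], [1.9, 1.4], [0.5, -0.5], [0.4, -0.7], [-0.7, -1.3], [-1.1, -0.1], [0.6, -0.5], [0.5, -1.3], [-0.5, -0.8], [3.2, 0.7], [0.6, 0.0], [-1.6, -0.5], [-1.2, 0.1], [0.8, -0.5], [-0.7, -1.4], [-1.0, 0.1]]
sd [0.0016666  0.0016568  0.0239065  0.02412836 0.00189452 0.00227521]
lens [ 0.63216004 -0.34602168  0.25252913] face tgt [ 0.54629657 -0.2721638   0.21287465]
[[ 0.7155289   0.65211693 -0.25052325]
 [-0.61548237  0.7581184   0.21549465]
 [ 0.330454    0.          0.9438221 ]]
[np.float64(0.1189), np.float64(0.1092), np.float64(0.1175), np.float64(0.108)] [ 0.5405795  -0.01056766  0.008     ]
```

Lens fit residuals are about 1 px: yaw -40.7°, tilt 19.3°, glass at (0.632, -0.346, 0.253). The height is within its range. Now I'll move above the grip point with the turn done.

```bash
python3 -m inch '[[[0,0,0.183,0.074,-0.01,-0.367,1],[0,0,0.183,0.074,-0.01,-0.367,1],[0,0,0.183,0.074,-0.01,-0.367,1],[0,0,0.183,0.074,-0.01,-0.367,1],[0,0,0.183,0.074,-0.01,-0.367,1]]]'
python3 - <<'E'
from station import robot, viewer, finder
from h import *
o=robot.get_obs()
im=viewer.read_camera("wrist"); W=cam(viewer,"wrist",o)
c,n=np.array([.5386,-.0138,.071]),-np.array([np.cos(np.radians(16.5)),np.sin(np.radians(16.5)),0]); e=np.array([-n[1],n[0],0])
pts=proj(W,[c-.032*n+.032*e,c-.032*n-.032*e,c+.002*n-.032*e,c+.002*n+.032*e,c+.032*n])
print(np.round(pts).tolist())
im=np.clip((im/255.)**.6*280,0,255).astype(np.uint8)
for p in pts: cv2.circle(im,tuple(np.int32(np.round(p))),2,(0,0,255),-1)
cv2.imwrite("pics/w2.png",im)
E
```

```text
t: 4.2
tcp_pos: [0.5544, -0.0093, 0.1229]
tool_rot: [-0.143, 0.99, -0.0, 0.001]
contact_force: [-0.0, -0.1, 0.8]
finger_gap: 0.996
finger_force: 0.0
[[256.0, 286.0], [381.0, 286.0], [384.0, 222.0], [252.0, 222.0], [318.0, 160.0]]
```

View pics/w2.png

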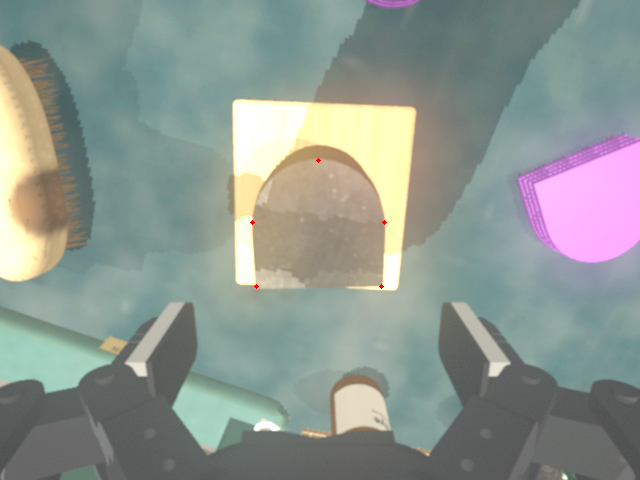

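The predicted corners sit on the block, centred between the fingers. I'll descend and close.

```bash
python3 -m inch '[[[0,0,0,0,0,-0.1,1],[0,0,0,0,0,-0.2,1],[0,0,0,0,0,-0.257,1],[0,0,0,0,0,-0.257,1],[0,0,0,0,0,-0.257,1],[0,0,0,0,0,-0.257,0.6],[0,0,0,0,0,-0.257,0.4],[0,0,0,0,0,-0.257,0.2],[0,0,0,0,0,-0.257,0],[0,0,0,0,0,-0.257,0],[0,0,0,0,0,-0.257,0],[0,0,0,0,0,-0.257,0],[0,0,0,0,0,-0.257,0],[0,0,0,0,0,-0.257,0]]]'
```

```text
t: 5.65
tcp_pos: [0.5551, -0.0093, 0.0465]
tool_rot: [-0.145, 0.99, -0.0, 0.002]
contact_force: [-3.1, 1.0, 13.6]
finger_gap: 0.759
finger_force: 64.7
```

```bash
python3 -m inch '[[[0,0,0,0,0,0.02,0],[0,0,0,0,0,0.05,0],[0,0,0,0,0,0.1,0],[0,0,0,0,0,0.18,0],[0,0,0,0,0,0.28,0],[0,0,0,0,0,0.38,0],[0,0,0,0,0,0.48,0],[0,0,0,0,0,0.58,0],[0,0,0,0,0,0.64,0],[0,0,0,0,0,0.64,0],[0,0,0,0,0,0.64,0]]]'
python3 - <<'E'
from station import robot, viewer, finder
import cv2,numpy as np
o=robot.get_obs(); print(o["tcp_pos"],o["joint_positions"])
w=viewer.read_camera("wrist"); s=viewer.read_camera("scene"); d=viewer.read_camera("side")
f=lambda im,y,x:cv2.resize(im[y:y+180,x:x+160],(320,360))
w=cv2.resize(w,(480,360)); w=np.clip((w/255.)**.6*280,0,255).astype(np.uint8)
cv2.imwrite("pics/lift.png",np.hstack([w[:, :],f(s,150,250)]))
E
```

```text
t: 6.75
tcp_pos: [0.5537, -0.0092, 0.2362]
tool_rot: [-0.145, 0.989, -0.0, 0.0]
contact_force: [-0.9, -0.7, -2.0]
finger_gap: 0.761
finger_force: 67.4
[ 0.55367047 -0.00918805  0.23622296] [-1.48638295e-01  3.42526186e-01 -6.65878728e-02  1.16114405e+00
  2.22204492e-05 -4.38950065e-01]
```

View pics/lift.png

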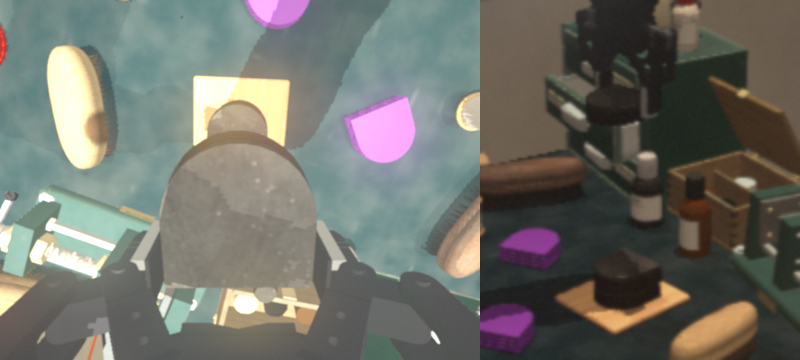

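Only the top block came up; two black blocks remain on the board. Now I'll compute the presenting moves, a standoff first and then the final pose.

```bash
cat > tgt.py <<'E'
from lens import *
from station import robot
o=robot.get_obs(); Rz,og,RL,g=pose(f.x)
R0=Ro.from_quat(o["tool_rot"]); t0=np.array(o["tcp_pos"])
RT=Ro.from_matrix(np.c_[-RL[:,0],RL[:,1],-RL[:,2]])
fo=np.array([-.018,0,-.014])
rv=np.degrees((RT*R0.inv()).as_rotvec())/90
for dist in (.20,.12):
    T=g-dist*RL[:,0]-RT.apply(fo); print(dist,"tcp",T.round(4),"turn",rv.round(4),"shift",((T-t0)/.3).round(4))
F=t0+R0.apply(fo); print("face in lens now",(RL.T@(F-g)).round(4))
E
python3 tgt.py; python3 - <<'E'
from station import robot,viewer
from h import *
p=viewer.camera_params("wrist"); T=p["T_tool_cam"]; f=240/np.tan(np.radians(30))
for u,v in ((216,380),(417,380),(317,382)):
    d=T[:3,:3]@[(u-p["cx"])/f,(v-p["cy"])/f,1]; k=(-.0245-T[2,3])/d[2]; print((T[:3,3]+k*d).round(4))
E
```

```text
0.2 tcp [ 0.4797 -0.2149  0.1673] turn [-0.0474 -0.2197 -0.6309] shift [-0.2443 -0.6859 -0.2255]
0.12 tcp [ 0.5369 -0.2641  0.1937] turn [-0.0474 -0.2197 -0.6309] shift [-0.0535 -0.85   -0.1374]
face in lens now [-0.256   0.219   0.0858]
[-0.0142 -0.034  -0.0245]
[-0.0142  0.0329 -0.0245]
[-0.015  -0.0004 -0.0245]
```

```bash
python3 -m inch '[[[-0.047,-0.22,-0.631,-0.244,-0.686,-0.2255,0],[-0.047,-0.22,-0.631,-0.244,-0.686,-0.2255,0],[-0.047,-0.22,-0.631,-0.244,-0.686,-0.2255,0],[-0.047,-0.22,-0.631,-0.244,-0.686,-0.2255,0],[-0.047,-0.22,-0.631,-0.244,-0.686,-0.2255,0],[-0.047,-0.22,-0.631,-0.244,-0.686,-0.2255,0],[-0.047,-0.22,-0.631,-0.244,-0.686,-0.2255,0],[-0.047,-0.22,-0.631,-0.244,-0.686,-0.2255,0],[-0.047,-0.22,-0.631,-0.244,-0.686,-0.2255,0],[-0.047,-0.22,-0.631,-0.244,-0.686,-0.2255,0],[-0.047,-0.22,-0.631,-0.244,-0.686,-0.2255,0],[-0.047,-0.22,-0.631,-0.244,-0.686,-0.2255,0]]]'
python3 tgt.py
python3 - <<'E'
from station import viewer
from lens import *
from station import robot
o=robot.get_obs(); R=Ro.from_quat(o["tool_rot"]); Rz,og,RL,g=pose(f.x)
face=[np.array(o["tcp_pos"])+R.apply([-.017,y,-.014+z]) for y,z in((-.034,-.0105),(.034,-.0105),(.034,.0105),(-.034,.0105))]
ring=[g+RL@[0,.031*np.cos(a),.031*np.sin(a)] for a in np.linspace(0,6.28,30)]
ax=[g,g-.3*RL[:,0]]
out=[]
for c,C,(y,x) in (("scene",S,(190,360)),("side",D,(120,240))):
    im=viewer.read_camera(c); im=cv2.resize(im,None,fx=4,fy=4,interpolation=cv2.INTER_CUBIC)
    for P,col in ((face,(0,255,0)),(ring,(0,0,255)),(ax,(255,255,0))):
        cv2.polylines(im,[np.int32((proj(C,P)+.5)*4)],P is not ax,col,1)
    w=460 if c=="scene" else 340
    out.append(im[4*y:4*y+480,4*x+ (60 if c=="scene" else 0):4*x+w+(60 if c=="scene" else 0)])
cv2.imwrite("pics/stand.png",np.hstack(out))
E
```

```text
t: 8.1
tcp_pos: [0.4808, -0.2152, 0.1684]
tool_rot: [0.342, 0.924, -0.059, 0.158]
contact_force: [-0.9, 0.4, -1.6]
finger_gap: 0.763
finger_force: 67.4
0.2 tcp [ 0.4797 -0.2149  0.1673] turn [ 0.0009  0.0007 -0.0005] shift [-0.0037  0.001  -0.0039]
0.12 tcp [ 0.5369 -0.2641  0.1937] turn [ 0.0009  0.0007 -0.0005] shift [ 0.1871 -0.1631  0.0842]
face in lens now [-0.1987  0.0005  0.0008]
```

View pics/stand.png

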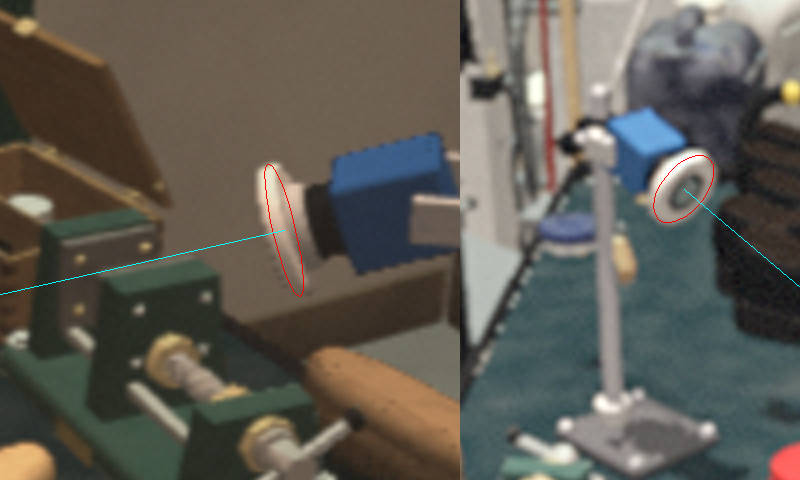

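The fit overlays well in the scene view. The ring looks a little rounder than predicted in the side view, so I'll tilt the tool back briefly for a close wrist view of the lens.

```bash
python3 -m inch '[[[-0.29,-0.337,0,0,0,0.1,0],[-0.29,-0.337,0,0,0,0.1,0],[-0.29,-0.337,0,0,0,0.1,0],[-0.29,-0.337,0,0,0,0.1,0],[-0.29,-0.337,0,0,0,0.1,0],[-0.29,-0.337,0,0,0,0.1,0],[-0.29,-0.337,0,0,0,0.1,0],[-0.29,-0.337,0,0,0,0.1,0]]]'
python3 - <<'E'
from station import viewer,robot
from lens import *
o=robot.get_obs(); print(o["joint_positions"].round(2)); W=cam(viewer,"wrist",o); im=viewer.read_camera("wrist"); cv2.imwrite("pics/w3raw.png",im)
import json; json.dump([np.array(o["tcp_pos"]).tolist(),np.array(o["tool_rot"]).tolist()],open("w3.json","w"))
Rz,og,RL,g=pose(f.x)
ring=proj(W,[g+RL@[0,.031*np.cos(a),.031*np.sin(a)] for a in np.linspace(0,6.28,40)]); c=ring.mean(0); print(c)
x0,y0=max(0,min(480,int(c[0])-80)),max(0,int(c[1])-60)
k=5; z=cv2.resize(im[y0:y0+120,x0:x0+160],None,fx=k,fy=k,interpolation=cv2.INTER_CUBIC)
z=np.clip((z/255.)**.7*270,0,255).astype(np.uint8)
cv2.polylines(z,[np.int32((ring-[x0,y0]+.5)*k)],True,(0,0,255),1); print(x0,y0)
cv2.imwrite("pics/w3.png",z)
E
```

```text
t: 9.0
tcp_pos: [0.4907, -0.2152, 0.2055]
tool_rot: [0.304, 0.817, -0.173, 0.459]
contact_force: [-0.5, 0.0, -1.9]
finger_gap: 0.759
finger_force: 67.5
[-0.38  0.08 -1.3  -0.81 -0.29  0.18]
[310.03971716 384.22249088]
230 324
```

View pics/w3.png

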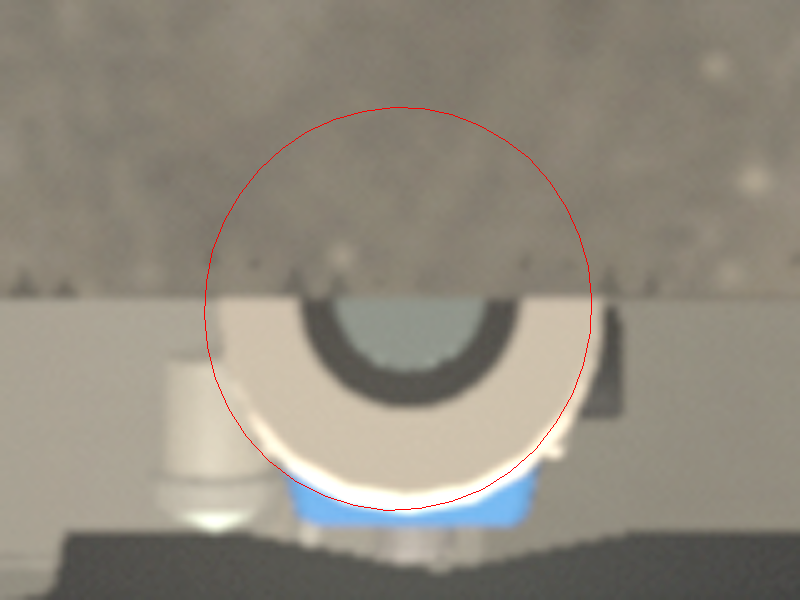

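The wrist view is upside down. The upper half of the ring shows, nearly face-on, centred on crop column 410 against a predicted 398 (about 2 mm off). The back top edge of the box runs from crop (310,526) to (528,526). I'll add these to the fit.

```bash
python3 - <<'E'
t=open("lens.py").read()
t=t.replace('def pose(p):','''import json
tp,tq=json.load(open("w3.json")); W3=cam(viewer,"wrist",{"tcp_pos":tp,"tool_rot":tq}); w3=lambda u,v:(230+u/5-.4,324+v/5-.4)
G=[(W3,w3(410,298),(0,0,0),0),(W3,w3(310,526),(50,-22,22),1),(W3,w3(528,526),(50,22,22),1)]
def pose(p):
    p=p[:6]''',1).replace('''    return np.r_''','''    for C,uv,q,k in G: e.append(2*(proj(C,g+RL@(np.array(q)/1e3+[k*p[4],0,0]))[0]-uv+p[6:8]))
    return np.r_[p[6:8]/2,np.ravel(e),(p[5])/.002,(p[4]-.022)/.02]
    return np.r_''').replace(".03,0],",".03,0,0,0],").replace("res(f.x)[:-2]","res(f.x)[2:-2]")
open("lens.py","w").write(t)
E
python3 lens.py; python3 tgt.py
```

```text
x,y,yaw,tilt,b,x0 [ 0.6788 -0.3853] [-40.8936012   19.57780221] [0.02735755 0.00311835 1.42448377 0.41177302]
[[-0.2, 0.4], [0.1, 0.7], [0.0, -1.9], [0.5, -1.5], [-1.3, -0.9], [-0.7, 0.2], [-0.9, 1.5], [2.0, 1.1], [0.2, -0.5], [0.2, -0.6], [-0.9, -1.3], [-1.2, -0.1], [0.6, -0.6], [0.5, -1.3], [-0.6, -1.0], [3.1, 0.6], [0.6, -0.0], [-1.6, -0.7], [-1.3, 0.2], [0.7, -0.4], [-0.8, -1.4], [-1.0, 0.1], [-0.1, 0.0], [-5.9, -0.2], [2.0, 0.2]]
sd [1.59976546e-03 1.55348676e-03 1.51896534e-02 6.70878743e-03
 1.49659260e-03 2.13470174e-03 1.57190801e+00 5.73082607e-01]
lens [ 0.63267817 -0.34535889  0.25221411] face tgt [ 0.54721123 -0.27134181  0.21200373]
[[ 0.71222446  0.6546564  -0.25330085]
 [-0.61680897  0.75592659  0.21936657]
 [ 0.33508657  0.          0.94218734]]
0.2 tcp [ 0.481 -0.214  0.166] turn [ 0.2857  0.326  -0.    ] shift [-0.0301  0.0036 -0.1297]
0.12 tcp [ 0.5379 -0.2633  0.1928] turn [ 0.2857  0.326  -0.    ] shift [ 0.1598 -0.1609 -0.0403]
face in lens now [-0.1927  0.0052  0.0423]
```

```bash
python3 -m inch '[[[0.286,0.326,0,-0.02,0.003,-0.13,0],[0.286,0.326,0,-0.02,0.003,-0.13,0],[0.286,0.326,0,-0.02,0.003,-0.13,0],[0.286,0.326,0,-0.02,0.003,-0.13,0],[0.286,0.326,0,-0.02,0.003,-0.13,0],[0.286,0.326,0,-0.02,0.003,-0.13,0],[0.286,0.326,0,-0.02,0.003,-0.13,0],[0.286,0.326,0,-0.02,0.003,-0.13,0],[0.286,0.326,0,-0.02,0.003,-0.13,0]]]'; python3 tgt.py
```

```text
t: 9.95
tcp_pos: [0.4828, -0.2136, 0.1656]
tool_rot: [0.345, 0.923, -0.06, 0.16]
contact_force: [0.5, 0.5, -1.5]
finger_gap: 0.764
finger_force: 67.4
0.2 tcp [ 0.4808 -0.2139  0.1662] turn [0.0012 0.0014 0.0007] shift [-0.0065 -0.0009  0.002 ]
0.12 tcp [ 0.5378 -0.2633  0.193 ] turn [0.0012 0.0014 0.0007] shift [ 0.1835 -0.1654  0.0911]
face in lens now [-0.199   0.0015 -0.0009]
```

```bash
python3 -m inch '[[[0,0,0,0.03,-0.027,0.015,0],[0,0,0,0.06,-0.054,0.03,0],[0,0,0,0.09,-0.081,0.045,0],[0,0,0,0.12,-0.108,0.06,0],[0,0,0,0.15,-0.135,0.075,0],[0,0,0,0.17,-0.153,0.085,0],[0,0,0,0.18,-0.163,0.09,0],[0,0,0,0.184,-0.165,0.091,0],[0,0,0,0.184,-0.165,0.091,0],[0,0,0,0.184,-0.165,0.091,0],[0,0,0,0.184,-0.165,0.091,0]]]'; python3 tgt.py
python3 - <<'E'
from lens import *
from station import robot
o=robot.get_obs(); print(o["contact_force"],o["finger_force"],np.abs(o["dq"]).max())
R=Ro.from_quat(o["tool_rot"]); Rz,og,RL,g=pose(f.x)
face=[np.array(o["tcp_pos"])+R.apply([-.017,y,-.014+z]) for y,z in((-.034,-.0105),(.034,-.0105),(.034,.0105),(-.034,.0105))]
ring=[g+RL@[0,.031*np.cos(a),.031*np.sin(a)] for a in np.linspace(0,6.28,30)]
out=[]
for c,C,(y,x,w) in (("scene",S,(185,395,115)),("side",D,(125,270,85))):
    im=cv2.resize(viewer.read_camera(c),None,fx=4,fy=4,interpolation=cv2.INTER_CUBIC)
    for P,col in ((face,(0,255,0)),(ring,(0,0,255))): cv2.polylines(im,[np.int32((proj(C,P)+.5)*4)],True,col,1)
    out.append(im[4*y:4*y+480,4*x:4*x+4*w])
cv2.imwrite("pics/final.png",np.hstack(out))
E
```

```text
t: 11.05
tcp_pos: [0.539, -0.2637, 0.1938]
tool_rot: [0.345, 0.923, -0.06, 0.16]
contact_force: [-0.7, -0.8, -0.9]
finger_gap: 0.76
finger_force: 67.4
0.2 tcp [ 0.4808 -0.2139  0.1662] turn [0.0008 0.0013 0.0007] shift [-0.1938  0.166  -0.092 ]
0.12 tcp [ 0.5378 -0.2633  0.193 ] turn [0.0008 0.0013 0.0007] shift [-0.0038  0.0014 -0.0029]
face in lens now [-0.1187  0.0004  0.0005]
[-0.66009793 -0.79797313 -0.93345504] 67.4300076518557 0.0036213874342663644
```

View pics/final.png

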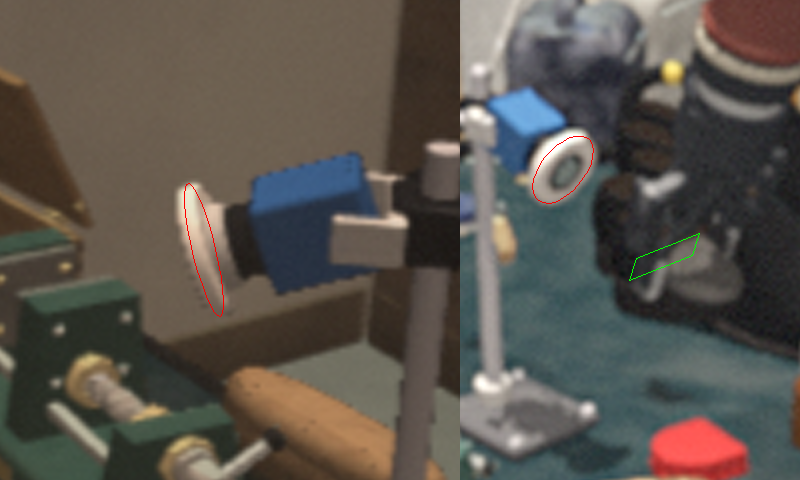

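The block is held in front of the lens. Its estimated face is at (-119, 0, 1) mm in the lens frame, square within about 1°, grip force 67 N, and the arm is at rest. Handing in.

```bash
python3 -c "
from station import robot
print(robot.hand_in())"
```

```text
the job is handed in; nothing more can be done
None
```

I handed the job in with the top heel block gripped and at rest before the lens, flat face about 119 mm from the glass and within about 1 mm and 1–2° of the line of sight by my own fit; the hand-in gave no verdict, and I did not re-check the lower blocks or bystanders at the end.

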